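Rock the angle gauge on the crowned stud until its pointer settles in the index fork

ROBOT

A 6-joint arm with a two-finger parallel gripper is mounted at the origin on the work surface. World frame = base frame: x ahead of the robot, y to its left, z up, the work surface at z = 0. Lengths are in m, angles in rad, forces in N, time in s.
With the tool pointing down it reaches from about 0.3 to 0.85 m from the base axis. Payload 5.4 kg.
Tool frame: the origin (TCP) lies at the very end of the fingers, on their centre line; the grasp point (between the pads) lies 19 mm behind it (robot.hold_point_z is the distance from the TCP to the grasp point, in m); z points along the fingers, y is the line along which they close (so a half turn about z gives the same grasp; the last joint's range is limited). The gripper opens to 85 mm and grips with 20 to 120 N. Pads are 22 mm wide; open, the fingers measure 114 mm over their backs; the gripper's body (76 mm by 85 mm) begins 54 mm behind the grasp point. The pads swing forward as they close: fully open they stand 13 mm farther back than shut.
Start: joints at [0.923, 0.158, 1.597, -0, 1.386, -0.21], TCP at [0.244, 0.521, 0.207] pointing down, gripper open.
Joint ranges: [-2.91, 2.91], [-0.94, 2.29], [0.18, 2.7], [-1.29, 4.43], [0.17, 2.64], [-3, 3]. Speed limits (rad/s): [2.57, 2.57, 3.14, 3.14, 3.14, 3.14].

INTERFACE

Orientations are given as a unit quaternion [w, x, y, z].
In Python, from rig import robot gives the robot as it stands.
- The arm moves only by the shell command python3 -m pendant 'ROWS'. ROWS is JSON, a list of rows, each an object with "xyz": the shift along the tool's x, y, z in units of 1 m (1.0 is 1 m), a list of three; "dr": the turn, a rotation vector about the tool's x, y, z in units of 90 degrees (1.0 is 90 degrees), a list of three; "grip": the gripper's target within -1 to 1 (shut at 1, half-way at 0, fully open at -1). A call has 1 to 20 rows; each row is the pose to reach, as a shift and turn from the pose commanded when the call began, along the tool's axes at that moment; what a row does not reach only later rows make up. A row lasts 1/12 s, in which the tool goes at most 41.7 mm and 7.16 degrees, less where a joint would pass 70% of its speed; a pose out of reach is approached as far as the arm can. A call with a number of a shift or a turn outside -1 to 1 is refused whole. A call with a gripper value outside its range is refused whole. The fingers move at their own pace and stop on an object; the grip force is fixed at half the most. Time passes only in rows, so rows that repeat a pose let the fingers close. It gives the time, the measured TCP pose, the force, the opening and the grip force at its end, in the units of the state.
- robot.read_state(): the state, without advancing time (a new reading comes with each control period).
- robot.capture(name): name is "side" or "top"; returns (picture, depth): 400x640x3 uint8, blue, green, red; 400x640 float32, m along the optical axis (not along the pixel's ray), 0 where there is no reading.
- robot.calibration(name): a dict with "K" (3x3 intrinsics, pixels), "R" (3x3) and "t" (3): a world point X has camera coordinates R X + t. Camera axes: x right, y down, z forward; pixel columns grow to the right and rows downward; lengths in m; the calibration is good to about 2 mm. A picture is of the moment at which its call begins. calibration takes no time and is no camera call.
- robot.close_job(): hands the job in; it is judged then, once.
The state is a dict: "time": time; "joints": joint angles; "qvel": joint speeds; "joint_efforts": joint torques, N m; "tool_pos": TCP position; "orientation": TCP orientation; "force": force on the tool from outside, world axes, zero at the start; "moment": the same for the moment, N m; "width": opening from 0.0 (shut) to 1.0 (fully open); "grip_force": force on a finger pad.
Only numpy, scipy, OpenCV 4.12 (cv2) and the standard library are available. Lean on these libraries where they do the work, as an engineer would, in place of code of your own. Each camera call takes 0.05 s, during which the arm holds its last target. There are 200 camera calls.

TASK

Lift the angle gauge up and off its peg, and stand it upright with the middle of its foot on the round-crowned sprung stud, square across the crown. Then, with its foot still on the stud, rock the gauge sideways until its swinging pointer settles in the middle of the gap of the dial's index fork, and finish while holding it there steadily, the stud pressed about halfway down. Leave the other things on the bench where they are.

Things in the scene. Friction and masses are not known exactly. Their poses are not given: they have to be found in the camera images.
- gauge: Loose aluminium angle gauge, 0.3-0.45 kg, hung upright. Origin: centre of the foot's underside; z up, x = dial normal (white dial faces +x). Foot bar 24 (x) by 100 (y) by 10 mm; dial 120 mm across, centre z 75 mm, x -8 to +17; eye 29 mm wide from z 135 to its inverted-V roof, apex z 174, 10 mm thick; black handle 16 (x) by 26 (y), z 178 to 228 mm: pinch its 16 mm from above.
- grip (a point): Point on the gauge's handle to grip, at (0, 0, 209 mm) of the gauge; axes as the gauge's.
- foot (a point): Middle of the underside of the gauge's foot (the gauge's origin).
- eye (a point): Middle of the gauge's eye, at (0, 0, 155 mm) of the gauge.
- pointer (a joint): Angle of the black weighted pointer, rad, about the gauge's x axis (right-hand); 0 = pointing straight at the foot. It hangs freely from the dial's centre and stays vertical, so leaning the gauge's top towards the gauge's own +y by A makes it read +A once settled (swings at 2.5 Hz, settles in 1.5 s).
- pointer_tip (a point): Tip of the pointer, 50 mm from the dial's centre.
- index (a joint): Angle of the stiff, preset dark index fork on the dial, rad, same axis, zero and sign as the pointer; between 0.28 and 0.48 and stays put. Positive: the fork lies to the gauge's +y side of the dial's bottom. The pointer is on the mark when both angles are equal.
- index_mark (a point): Middle of the gap (13 mm) between the two dark prongs (4 by 28 mm) of the index fork that straddles the dial's lower rim, 50 mm from the dial's centre; the pointer's tip comes to this point when on the mark.
- stand: Fixed peg stand. Origin on the bench under where the gauge hangs. Base x -110 to +50, 90 wide, 12 mm high; 16 mm post at x -85, 224 mm high; 8 mm round peg from it along +x at z 216 mm, through the gauge's eye, ending at x 32 in a tip turned up to z 228. To free the gauge raise it 14 to 30 mm (20 is good), then take it along the stand's +x by over 60 mm.
- peg (a point): Point on the peg's axis where the gauge hangs, 216 mm above the bench; axes as the stand's.
- block: Fixed aluminium stud block, 110 (x) by 90 (y) by 30 mm, with the steel stud in its middle. Origin: centre of its underside.
- stud (a joint): How far the sprung stud is pressed down, m: 0 up, 0.014 bottomed. It starts to sink at about 1.1 N, then 0.4 N per mm.
- stud_top (a point): Top of the stud's crown, 78 mm above the bench when up; sinks with it. The crown is a round bar, radius 14 mm, 34 mm long, lying along this point's x axis (= the block's x); the gauge rocks about that axis, so the gauge's x axis must lie along it (either way round).
- offcut: Bystander: aluminium profile offcut 120 by 30 by 30 mm lying on the bench. Origin: centre of underside, x along it.
- clamp: Bystander: dark C-clamp lying flat, about 140 by 110 by 15 mm. Origin: its middle, on the bench.
- cup: Bystander: grey plastic cup 70 mm across, 80 mm high. Origin: centre of underside.
- wrench: Bystander: steel wrench, 170 mm, lying flat, x along it.
- bracket: Bystander: aluminium corner bracket, 50 by 50 by 50 mm. Origin: centre of underside.
- collar: Bystander: steel shaft collar, 44 mm across, 18 mm high. Origin: centre of underside.
- driver: Bystander: black-handled screwdriver, 190 mm, lying flat, x along it.
Things that resemble listed ones, but are neither listed nor needed, are in the scene too. Leave any orange look-alike of the block alone.

How it is judged:
By the outcome, as a careful person would: the job done as asked, in the order asked, and still so for the second after the job is handed in, while the arm keeps its last pose, push and grip.
It also fails if it takes over 48 s, if anything falls off the work surface, if the arm or the gripper's body presses on something with over 40 N, if the wrist force passes 120 N, or if a joint passes its speed limit or range.

## Working session

There is one attempt and no reset: what is moved stays moved. The work goes in short steps, Python scripts to look and compute and a shell command to move; the robot and the scene stay as the last step left them, time stands still between calls to the robot, and variables do not carry over. Pictures are saved under pics/ and viewed, at most 10 in all, crops included, and the job is handed in when it is done.

```bash
mkdir -p pics; ls; cat > h.py <<'E'
import numpy as np, cv2
from rig import robot
def cap(n,save=None):
    im,d=robot.capture(n)
    if save: cv2.imwrite('pics/'+save,im)
    return im,d,robot.calibration(n)
def p3(c,d,u,v,r=0):
    z=d[int(v),int(u)]; x=np.linalg.inv(c['K'])@[u,v,1]*z
    return c['R'].T@(x-c['t'])
def plane(c,u,v,h):
    o=-c['R'].T@c['t']; r=c['R'].T@np.linalg.inv(c['K'])@[u,v,1]
    return o+r*(h-o[2])/r[2]
def proj(c,X):
    p=c['K']@(c['R']@np.array(X)+c['t']); return p[:2]/p[2]
E
python3 - <<'E'
from h import *
for n in('side','top'):
    im,d,c=cap(n,n+'0.png'); np.save(n+'0.npy',d)
    print(n,c['K'].tolist(),(-c['R'].T@c['t']).round(3),c['R'].round(3).tolist(),(d>0).mean())
s=robot.read_state();print({k:np.round(v,4).tolist() for k,v in s.items()})
E
```

```text
pics
side [[379.2100399347058, 0.0, 320.5858594435763], [0.0, 379.2100399347058, 198.85668642467405], [0.0, 0.0, 1.0]] [-0.085 -0.644  0.734] [[0.713, -0.701, -0.016], [-0.398, -0.386, -0.832], [0.577, 0.6, -0.554]] 0.99608984375
top [[477.38829034917575, 0.0, 324.3616435259955], [0.0, 477.38829034917575, 201.93035617365206], [0.0, 0.0, 1.0]] [ 0.345 -0.011  1.39 ] [[-0.027, -1.0, 0.006], [-0.985, 0.026, -0.169], [0.169, -0.011, -0.986]] 0.99626171875
{'time': 0.1, 'joints': [0.9229, 0.159, 1.5981, 0.0, 1.3862, -0.2101], 'qvel': [0.0004, -0.0021, -0.001, -0.0006, 0.0005, 0.0005], 'joint_efforts': [-0.0004, -39.6988, -33.234, -0.0003, 0.0041, -0.0], 'tool_pos': [0.2434, 0.5203, 0.2063], 'orientation': [-0.0004, 0.2172, 0.9761, -0.0008], 'force': [-0.0311, -0.1443, 0.3602], 'moment': [0.0129, -0.0183, -0.0151], 'grip_force': 0.0, 'width': 1.0041}
```

View pics/side0.png

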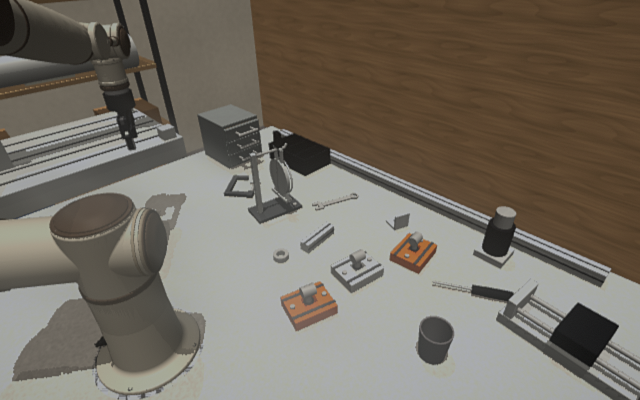

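View pics/top0.png

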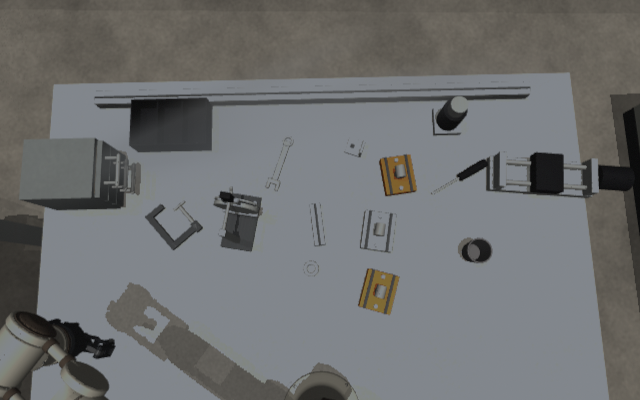

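The side view shows the gauge on its stand near (280,175). The silver block is at (357,268), with orange look-alikes at (309,305) and (413,250). In the top view the handle is near (227,197) and the silver block at (378,230), with orange ones at (398,175) and (379,291). The silver one fits the description. I'll confirm both in an enlarged crop and measure by depth.

```bash
python3 - <<'E'
from h import *
a=cv2.imread('pics/side0.png');b=cv2.imread('pics/top0.png')
A=cv2.resize(a[120:300,235:435],None,fx=2,fy=2,interpolation=2)
B=cv2.resize(b[170:270,205:305],(300,300),interpolation=2);C=cv2.resize(b[190:270,340:420],(300,300),interpolation=2)
M=np.zeros((600,800,3),np.uint8);M[:360,:400]=A;M[:300,400:700]=B;M[300:600,400:700]=C
cv2.imwrite('pics/crop1.png',M)
for n in('top','side'):
    c=robot.calibration(n);d=np.load(n+'0.npy')
    v,u=np.mgrid[:400,:640]
    X=(np.stack([u,v,np.ones_like(u)],-1)@np.linalg.inv(c['K']).T)*d[...,None]
    W=(X-c['t'])@c['R']; np.save(n+'W.npy',W)
    def rep(name,m):
        P=W[m]; print(n,name,m.sum(),P.mean(0).round(4),'min',P.min(0).round(3),'max',P.max(0).round(3))
    reg=np.zeros((400,640),bool)
    if n=='top': reg[170:270,205:280]=1
    else: reg[120:225,240:305]=1
    rep('gauge>.24',reg&(W[...,2]>.24)&(W[...,2]<.32))
    rep('handle>.27',reg&(W[...,2]>.265)&(W[...,2]<.32))
    reg[:]=0
    if n=='top': reg[205:255,355:400]=1
    else: reg[240:292,328:387]=1
    rep('block',reg&(W[...,2]>.02)&(W[...,2]<.036))
    m=reg&(W[...,2]>.073)&(W[...,2]<.09);rep('studtop',m)
    m=reg&(W[...,2]>.06)&(W[...,2]<.09);rep('stud',m)
    m=reg&(W[...,2]>.024)&(W[...,2]<.036); P=W[m][:,:2].astype(np.float32);r=cv2.minAreaRect(P);print(r)
    m=reg&(W[...,2]>.068)&(W[...,2]<.09); P=W[m][:,:2].astype(np.float32);r=cv2.minAreaRect(P);print(r)
E
```

```text
top gauge>.24 113 [0.5586 0.2111 0.2672] min [0.55  0.199 0.24 ] max [0.569 0.227 0.28 ]
top handle>.27 79 [0.5598 0.2125 0.2736] min [0.55  0.2   0.266] max [0.569 0.227 0.28 ]
top block 1035 [ 0.4906 -0.1763  0.0306] min [ 0.431 -0.228  0.02 ] max [ 0.552 -0.124  0.036]
top studtop 95 [ 0.4916 -0.177   0.0772] min [ 0.473 -0.189  0.073] max [ 0.51  -0.162  0.084]
top stud 126 [ 0.4917 -0.1764  0.0753] min [ 0.473 -0.192  0.061] max [ 0.51  -0.162  0.084]
((0.49180954694747925, -0.17760808765888214), (0.09052430838346481, 0.1108107715845108), 80.44538879394531)
((0.49190255999565125, -0.17708033323287964), (0.026430971920490265, 0.03397313132882118), 78.75958251953125)
side gauge>.24 100 [0.5551 0.2081 0.2589] min [0.547 0.197 0.24 ] max [0.566 0.226 0.275]
side handle>.27 38 [0.5566 0.2094 0.2707] min [0.55  0.199 0.265] max [0.566 0.226 0.275]
side block 951 [ 0.4803 -0.1867  0.0296] min [ 0.429 -0.231  0.02 ] max [ 0.552 -0.125  0.036]
side studtop 79 [ 0.4896 -0.1795  0.0763] min [ 0.472 -0.19   0.073] max [ 0.508 -0.166  0.079]
side stud 152 [ 0.4867 -0.1816  0.0719] min [ 0.472 -0.195  0.06 ] max [ 0.508 -0.162  0.079]
((0.49102506041526794, -0.17876306176185608), (0.09125504642724991, 0.11438107490539551), 79.49112701416016)
((0.4904066324234009, -0.17982959747314453), (0.025308696553111076, 0.03579813614487648), 76.3814697265625)
```

View pics/crop1.png

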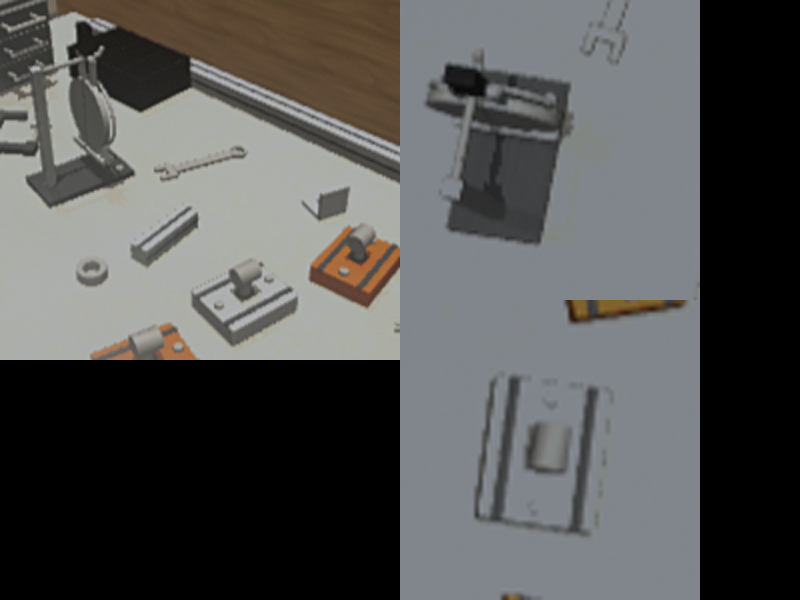

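The crop confirms the silver block, its crown running lengthwise. The gauge hangs on the peg with its handle above at crop (465,80). Next I'll get the yaws and which way the dial faces.

```bash
python3 - <<'E'
from h import *
for n in('top','side'):
    W=np.load(n+'W.npy');im=cv2.imread(f'pics/{n}0.png')
    reg=np.zeros((400,640),bool)
    if n=='top': reg[170:270,205:280]=1
    else: reg[120:225,240:305]=1
    z=W[...,2]
    P=W[reg&(z>.265)&(z<.32)][:,:2].astype(np.float32);print(n,'handle',cv2.minAreaRect(P))
    P=W[reg&(z>.008)&(z<.018)][:,:2].astype(np.float32);print(n,'base',cv2.minAreaRect(P))
    m=reg&(z>.08)&(z<.175)&(abs(W[...,0]-.56)<.06)&(abs(W[...,1]-.21)<.08);P=W[m]
    print('dial',len(P),P.mean(0).round(3))
    if n=='side':
        for k in range(3):
            c0=np.median(P,0) if k==0 else P.mean(0); nn=np.linalg.svd(P-c0)[2][2]; r=abs((P-c0)@nn); P=P[r<.006]
        print('normal',nn.round(3),c0.round(4),len(P)); H=np.array([.559,.211,.25]);print('handle offset',(H-c0)@nn,np.degrees(np.arctan2(nn[1],nn[0])))
        print('col',im[m].mean(0))
    m=reg&(z>.21)&(z<.235)&(W[...,0]<.5);P=W[m];print('post',len(P),P.mean(0).round(3))
    m=reg&(z>.205)&(z<.245);P=W[m];print('peg',P.min(0),P.max(0))
print(robot.read_state()['time'])
E
```

```text
top handle ((0.5602148175239563, 0.2129473090171814), (0.025375686585903168, 0.015437704510986805), 79.17317962646484)
top base ((0.5437058210372925, 0.21590566635131836), (0.2182147055864334, 0.2810898721218109), 89.46422576904297)
dial 314 [0.554 0.204 0.14 ]
post 71 [0.481 0.227 0.223]
peg [0.46812436 0.19047226 0.20676949] [0.58960034 0.23657595 0.24383425]
side handle ((0.5580166578292847, 0.21184946596622467), (0.027884429320693016, 0.014804167672991753), 80.40220642089844)
side base ((0.667471170425415, 0.407709002494812), (0.6119678616523743, 0.2426854521036148), 55.36199951171875)
dial 501 [0.55  0.2   0.129]
normal [-0.987  0.161  0.016] [0.5497 0.2067 0.1279] 417
handle offset -0.006603825331677179 170.76154293935662
col [86.88622754 90.94810379 91.30139721]
post 55 [0.478 0.225 0.218]
peg [0.46399372 0.18853834 0.20516663] [0.58742469 0.23875317 0.24499446]
0.1
```

```bash
cat >> h.py <<'E'
from scipy.spatial.transform import Rotation as Ro
def tool_R(yaw,lean=0,ax=None):   # down-pointing tool, tool y at yaw(deg)
    t=np.radians(yaw);c,s=np.cos(t),np.sin(t)
    R=np.array([[-s,c,0],[c,s,0],[0,0,-1]]).T
    return R if ax is None else Ro.from_rotvec(np.radians(lean)*np.array(ax)).as_matrix()@R
def row(p,R,st=None):
    st=st or robot.read_state(); q=st['orientation'];R0=Ro.from_quat([q[1],q[2],q[3],q[0]]).as_matrix()
    x=R0.T@(np.array(p)-st['tool_pos']); dr=Ro.from_matrix(R0.T@R).as_rotvec()/(np.pi/2)
    print('xyz',x.round(4).tolist(),'dr',dr.round(4).tolist())
E
python3 -c "
from h import *
for p in [(.30,.46,.33),(.559,.212,.33),(.559,.212,.236)]: row(p,tool_R(170))
"
```

```text
xyz [-0.0768, -0.0308, -0.1237] dr [-0.0005, -0.0011, -1.1676]
xyz [-0.4165, -0.1456, -0.1236] dr [-0.0005, -0.0011, -1.1676]
xyz [-0.4165, -0.1455, -0.0296] dr [-0.0005, -0.0011, -1.1676]
```

```bash
python3 -m pendant '[{"xyz":[0,0,-0.12],"dr":[0,0,-0.2],"grip":-1},{"xyz":[0,0,-0.12],"dr":[0,0,-0.2],"grip":-1},{"xyz":[-0.077,-0.03,-0.124],"dr":[0,0,-0.5],"grip":-1},{"xyz":[-0.077,-0.03,-0.124],"dr":[0,0,-0.5],"grip":-1},{"xyz":[-0.4165,-0.1455,-0.124],"dr":[0,0,-1.1676],"grip":-1},{"xyz":[-0.4165,-0.1455,-0.124],"dr":[0,0,-1.1676],"grip":-1},{"xyz":[-0.4165,-0.1455,-0.124],"dr":[0,0,-1.1676],"grip":-1},{"xyz":[-0.4165,-0.1455,-0.124],"dr":[0,0,-1.1676],"grip":-1},{"xyz":[-0.4165,-0.1455,-0.124],"dr":[0,0,-1.1676],"grip":-1},{"xyz":[-0.4165,-0.1455,-0.124],"dr":[0,0,-1.1676],"grip":-1},{"xyz":[-0.4165,-0.1455,-0.124],"dr":[0,0,-1.1676],"grip":-1},{"xyz":[-0.4165,-0.1455,-0.124],"dr":[0,0,-1.1676],"grip":-1},{"xyz":[-0.4165,-0.1455,-0.124],"dr":[0,0,-1.1676],"grip":-1},{"xyz":[-0.4165,-0.1455,-0.124],"dr":[0,0,-1.1676],"grip":-1},{"xyz":[-0.4165,-0.1455,-0.124],"dr":[0,0,-1.1676],"grip":-1},{"xyz":[-0.4165,-0.1455,-0.124],"dr":[0,0,-1.1676],"grip":-1},{"xyz":[-0.4165,-0.1455,-0.124],"dr":[0,0,-1.1676],"grip":-1},{"xyz":[-0.4165,-0.1455,-0.124],"dr":[0,0,-1.1676],"grip":-1}]'
python3 -c "
from h import *
s=robot.read_state();print(s['time'],s['tool_pos'],s['joints'])
row((.559,.212,.33),tool_R(170));row((.559,.212,.236),tool_R(170))
im,d,c=cap('top','t1.png')
im2,d,c2=cap('side')
M=np.hstack([cv2.resize(im[140:260,170:290],(390,390),interpolation=2),cv2.resize(im2[80:230,220:330],(390,532))[:390]])
cv2.imwrite('pics/c2.png',M)
"
```

```text
0.1 [0.24342441 0.52029167 0.20631236] [ 9.22902131e-01  1.58993156e-01  1.59810436e+00  1.39344824e-05
  1.38620296e+00 -2.10095644e-01]
xyz [-0.4165, -0.1456, -0.1236] dr [-0.0005, -0.0011, -1.1676]
xyz [-0.4165, -0.1455, -0.0296] dr [-0.0005, -0.0011, -1.1676]out of range; nothing moved
```

View pics/c2.png

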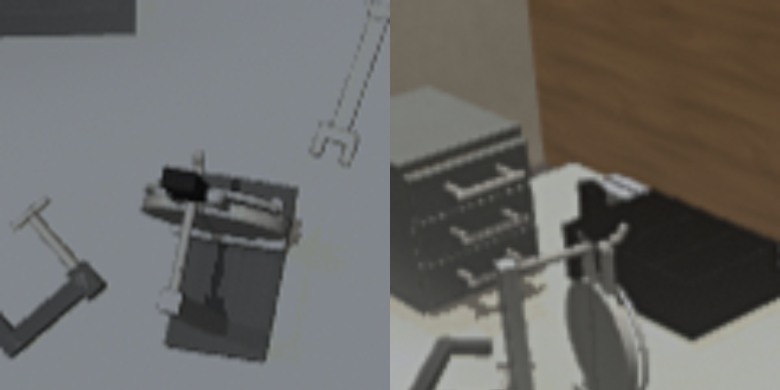

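The call was refused because a turn went past 1 (nothing moved, and the crop shows the scene unchanged). I'll split it in two.

```bash
python3 -m pendant '[{"xyz":[0,0,-0.12],"dr":[0,0,-0.2],"grip":-1},{"xyz":[0,0,-0.12],"dr":[0,0,-0.2],"grip":-1},{"xyz":[-0.077,-0.03,-0.124],"dr":[0,0,-0.6],"grip":-1},{"xyz":[-0.077,-0.03,-0.124],"dr":[0,0,-0.6],"grip":-1},{"xyz":[-0.3,-0.11,-0.124],"dr":[0,0,-0.9],"grip":-1},{"xyz":[-0.3,-0.11,-0.124],"dr":[0,0,-0.9],"grip":-1},{"xyz":[-0.3,-0.11,-0.124],"dr":[0,0,-0.9],"grip":-1},{"xyz":[-0.3,-0.11,-0.124],"dr":[0,0,-0.9],"grip":-1},{"xyz":[-0.3,-0.11,-0.124],"dr":[0,0,-0.9],"grip":-1},{"xyz":[-0.3,-0.11,-0.124],"dr":[0,0,-0.9],"grip":-1},{"xyz":[-0.3,-0.11,-0.124],"dr":[0,0,-0.9],"grip":-1},{"xyz":[-0.3,-0.11,-0.124],"dr":[0,0,-0.9],"grip":-1}]'
python3 -c "
from h import *
s=robot.read_state();print(s['time'],s['tool_pos'],s['joints'])
row((.559,.212,.33),tool_R(170))"
```

```text
time: 1.2
tool_pos: [0.4716, 0.2904, 0.3306]
orientation: [-0.0, -0.469, 0.883, -0.001]
force: [-0.1, 0.8, -0.4]
width: 1.001
grip_force: 0.0
1.2 [0.47160552 0.29041928 0.33059213] [ 3.34741300e-01  5.23699221e-02  1.47108276e+00 -1.62393659e-03
  1.61853815e+00 -2.21283070e+00]
xyz [0.0161, -0.1163, 0.0007] dr [-0.0005, -0.001, -0.2671]
```

```bash
python3 -m pendant '[{"xyz":[0.016,-0.1163,0],"dr":[0,0,-0.267],"grip":-1},{"xyz":[0.016,-0.1163,0],"dr":[0,0,-0.267],"grip":-1},{"xyz":[0.016,-0.1163,0],"dr":[0,0,-0.267],"grip":-1},{"xyz":[0.016,-0.1163,0],"dr":[0,0,-0.267],"grip":-1},{"xyz":[0.016,-0.1163,0],"dr":[0,0,-0.267],"grip":-1},{"xyz":[0.016,-0.1163,0],"dr":[0,0,-0.267],"grip":-1}]'
python3 -c "
from h import *
s=robot.read_state();print(s['joints'])
row((.559,.212,.236),tool_R(170))
im,d,c=cap('top')
im2,d,c2=cap('side')
M=np.hstack([cv2.resize(im[140:260,170:290],(390,390),interpolation=2),cv2.resize(im2[80:190,220:330],(390,390))])
cv2.imwrite('pics/c3.png',M)
"
```

```text
time: 1.7
tool_pos: [0.556, 0.2155, 0.3309]
orientation: [-0.0, -0.642, 0.767, 0.0]
force: [-0.1, 0.1, -0.1]
width: 1.0
grip_force: 0.0
[ 1.67151599e-01  1.65206490e-01  1.34864589e+00  4.15792229e-04
  1.62861780e+00 -2.79686742e+00]
xyz [0.003, -0.0037, 0.0949] dr [0.0006, 0.0001, -0.0019]
```

View pics/c3.png

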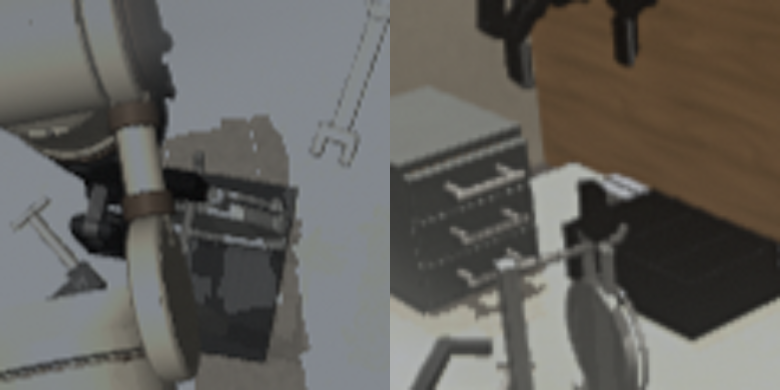

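Side crop: the open fingers (about x 520 and 625) straddle the handle (590,195) from above. I'll descend and grip.

```bash
python3 -m pendant '[{"xyz":[0,0,0.04],"dr":[0,0,0],"grip":-1},{"xyz":[0,0,0.07],"dr":[0,0,0],"grip":-1},{"xyz":[0,0,0.095],"dr":[0,0,0],"grip":-1},{"xyz":[0,0,0.095],"dr":[0,0,0],"grip":-1},{"xyz":[0,0,0.095],"dr":[0,0,0],"grip":-1}]'; python3 -c "
from h import *
row((.559,.212,.236),tool_R(170))"
```

```text
time: 2.22
tool_pos: [0.5548, 0.2162, 0.2355]
orientation: [-0.001, -0.643, 0.766, 0.001]
force: [0.6, 0.7, 1.1]
width: 1.004
grip_force: 0.0
xyz [0.0034, -0.0048, -0.0005] dr [0.0016, -0.0005, -0.0001]
```

```bash
python3 -m pendant '[{"xyz":[0.0034,-0.0048,0],"dr":[0,0,0],"grip":-1},{"xyz":[0.0034,-0.0048,0],"dr":[0,0,0],"grip":-1},{"xyz":[0.0034,-0.0048,0],"dr":[0,0,0],"grip":1},{"xyz":[0.0034,-0.0048,0],"dr":[0,0,0],"grip":1},{"xyz":[0.0034,-0.0048,0],"dr":[0,0,0],"grip":1},{"xyz":[0.0034,-0.0048,0],"dr":[0,0,0],"grip":1},{"xyz":[0.0034,-0.0048,0],"dr":[0,0,0],"grip":1},{"xyz":[0.0034,-0.0048,0],"dr":[0,0,0],"grip":1},{"xyz":[0.0034,-0.0048,0],"dr":[0,0,0],"grip":1},{"xyz":[0.0034,-0.0048,0],"dr":[0,0,0],"grip":1}]'
```

```text
time: 3.05
tool_pos: [0.5604, 0.2114, 0.2365]
orientation: [0.0, -0.642, 0.766, -0.0]
force: [-0.9, -0.3, 0.8]
width: 0.166
grip_force: 61.2
```

```bash
python3 -m pendant '[{"xyz":[0,0,-0.01],"dr":[0,0,0],"grip":1},{"xyz":[0,0,-0.02],"dr":[0,0,0],"grip":1},{"xyz":[0,0,-0.02],"dr":[0,0,0],"grip":1},{"xyz":[0,0,-0.02],"dr":[0,0,0],"grip":1},{"xyz":[0,0,-0.02],"dr":[0,0,0],"grip":1}]'; python3 -m pendant '[{"xyz":[0,-0.02,0],"dr":[0,0,0],"grip":1},{"xyz":[0,-0.04,0],"dr":[0,0,0],"grip":1},{"xyz":[0,-0.06,0],"dr":[0,0,0],"grip":1},{"xyz":[0,-0.09,0],"dr":[0,0,0],"grip":1},{"xyz":[0,-0.11,0],"dr":[0,0,0],"grip":1},{"xyz":[0,-0.11,-0.03],"dr":[0,0,0],"grip":1},{"xyz":[0,-0.11,-0.06],"dr":[0,0,0],"grip":1},{"xyz":[0,-0.11,-0.06],"dr":[0,0,0],"grip":1}]'; python3 -c "
from h import *
print(robot.read_state()['joints'])
row((.56,.0,.33),tool_R(-10+85))"
```

```text
time: 3.47
tool_pos: [0.5602, 0.2113, 0.2559]
orientation: [-0.0, -0.642, 0.766, 0.0]
force: [-0.5, 0.7, -4.2]
width: 0.166
grip_force: 60.5
time: 4.13
tool_pos: [0.6711, 0.1921, 0.3228]
orientation: [0.004, -0.642, 0.766, -0.003]
force: [1.7, 0.5, -0.8]
width: 0.171
grip_force: 60.6
[ 1.06243743e-01  4.36882351e-01  1.03304917e+00 -4.25989791e-05
  1.66176506e+00 -2.85953481e+00]
xyz [0.2086, 0.0757, -0.0085] dr [-0.0032, 0.0063, 1.0547]
```

```bash
python3 -m pendant '[{"xyz":[0.04,0,-0.008],"dr":[0,0,0],"grip":1},{"xyz":[0.08,0,-0.008],"dr":[0,0,0.05],"grip":1},{"xyz":[0.12,0.02,-0.008],"dr":[0,0,0.1],"grip":1},{"xyz":[0.16,0.05,-0.008],"dr":[0,0,0.15],"grip":1},{"xyz":[0.2,0.075,-0.008],"dr":[0,0,0.9],"grip":1},{"xyz":[0.2,0.075,-0.008],"dr":[0,0,0.9],"grip":1},{"xyz":[0.2,0.075,-0.008],"dr":[0,0,0.9],"grip":1},{"xyz":[0.2,0.075,-0.008],"dr":[0,0,0.9],"grip":1},{"xyz":[0.2,0.075,-0.008],"dr":[0,0,0.9],"grip":1},{"xyz":[0.2,0.075,-0.008],"dr":[0,0,0.9],"grip":1},{"xyz":[0.2,0.075,-0.008],"dr":[0,0,0.9],"grip":1},{"xyz":[0.2,0.075,-0.008],"dr":[0,0,0.9],"grip":1},{"xyz":[0.2,0.075,-0.008],"dr":[0,0,0.9],"grip":1},{"xyz":[0.2,0.075,-0.008],"dr":[0,0,0.9],"grip":1}]'; python3 -c "
from h import *
print(robot.read_state()['joints'])
row((.491,-.178,.31),tool_R(40));row((.491,-.178,.31),tool_R(-10))"
```

```text
time: 5.3
tool_pos: [0.5593, 0.0085, 0.3228]
orientation: [-0.001, 0.012, 1.0, 0.0]
force: [0.4, 0.1, -3.8]
width: 0.162
grip_force: 59.8
[-2.00893053e-01  6.88523445e-02  1.46875705e+00 -2.08952517e-05
  1.60566713e+00 -1.74771471e+00]
xyz [0.0638, -0.188, 0.0129] dr [-0.0003, -0.0011, 0.5403]
xyz [0.0638, -0.188, 0.0129] dr [-0.0008, -0.0009, 1.0958]
```

```bash
python3 -m pendant '[{"xyz":[0.064,-0.188,0.005],"dr":[0,0,0.54],"grip":1},{"xyz":[0.064,-0.188,0.005],"dr":[0,0,0.54],"grip":1},{"xyz":[0.064,-0.188,0.005],"dr":[0,0,0.54],"grip":1},{"xyz":[0.064,-0.188,0.005],"dr":[0,0,0.54],"grip":1},{"xyz":[0.064,-0.188,0.005],"dr":[0,0,0.54],"grip":1},{"xyz":[0.064,-0.188,0.005],"dr":[0,0,0.54],"grip":1},{"xyz":[0.064,-0.188,0.005],"dr":[0,0,0.54],"grip":1},{"xyz":[0.064,-0.188,0.005],"dr":[0,0,0.54],"grip":1},{"xyz":[0.064,-0.188,0.005],"dr":[0,0,0.54],"grip":1},{"xyz":[0.064,-0.188,0.005],"dr":[0,0,0.54],"grip":1},{"xyz":[0.064,-0.188,0.005],"dr":[0,0,0.54],"grip":1},{"xyz":[0.064,-0.188,0.005],"dr":[0,0,0.54],"grip":1},{"xyz":[0.064,-0.188,0.005],"dr":[0,0,0.54],"grip":1},{"xyz":[0.064,-0.188,0.005],"dr":[0,0,0.54],"grip":1},{"xyz":[0.064,-0.188,0.005],"dr":[0,0,0.54],"grip":1},{"xyz":[0.064,-0.188,0.005],"dr":[0,0,0.54],"grip":1},{"xyz":[0.064,-0.188,0.005],"dr":[0,0,0.54],"grip":1}]'; python3 -c "
from h import *
im,d,c=cap('side','s4.png'); np.save('s4.npy',d)
s=robot.read_state();print(s['joints'])
p=s['tool_pos']-np.array([0,0,.19]);q=proj(c,p+[0,0,.075]);print(q)
u,v=map(int,q)
cv2.imwrite('pics/c4.png',cv2.resize(im[v-60:v+60,u-60:u+60],(600,600),interpolation=2))
row((.491,-.178,.31),tool_R(-10))"
```

```text
time: 6.72
tool_pos: [0.4925, -0.1785, 0.3192]
orientation: [0.0, 0.42, 0.908, -0.0]
force: [0.3, -0.1, -4.3]
width: 0.169
grip_force: 59.2
[-5.78725562e-01 -2.65212270e-02  1.57265324e+00 -5.08309997e-06
  1.59547343e+00 -1.28296715e+00]
[360.08227172 212.07285487]
xyz [0.0013, -0.0008, 0.0092] dr [-0.0, -0.0, 0.5594]
```

View pics/c4.png

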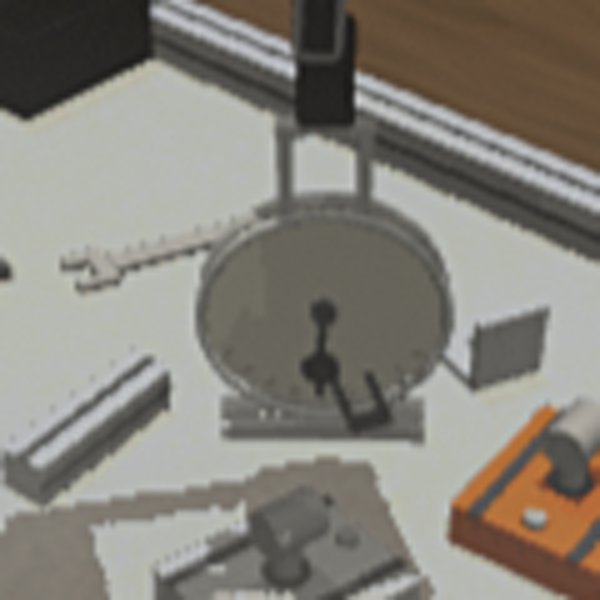

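The crop shows the white dial facing the camera. The hub is at crop (323,312), the pointer hangs to (320,390), and the U-shaped index fork is to the right (+y) around (330,380)-(390,415). I'll project the dark pixels onto the dial plane.

```bash
cat >> h.py <<'E'
def facepts(im,c,org,G,xf=.018,thr=60,rmin=.0,rmax=.085):
    """dark pixels cast on the dial plane; G cols = gauge axes; returns (y,z-75mm) and grey"""
    v,u=np.mgrid[:400,:640]
    r=(np.stack([u,v,np.ones_like(u)],-1)@np.linalg.inv(c['K']).T)@c['R']; o=-c['R'].T@c['t']
    n=G[:,0]; t=((org+xf*n-o)@n)/(r@n); X=o+r*t[...,None]-org
    Y=X@G[:,1];Z=X@G[:,2]-.075; R=np.hypot(Y,Z); g=im.max(2)
    m=(R<rmax)&(g<thr)
    return Y[m],Z[m],g[m]
def rect(im,c,org,G,xf=.018,s=5):
    """sample the dial plane square-on, s px per mm, +-80 mm, y right, z up"""
    yy,zz=np.meshgrid(np.arange(-70,70,1/s)/1e3,np.arange(45,-75,-1/s)/1e3)
    X=org+xf*G[:,0]+yy[...,None]*G[:,1]+(zz[...,None]+.075)*G[:,2]
    p=(X@c['R'].T+c['t'])@c['K'].T; p=(p[...,:2]/p[...,2:]).astype(np.float32)
    return cv2.remap(im,p[...,0],p[...,1],cv2.INTER_CUBIC)
def gauge(st):
    q=st['orientation'];R=Ro.from_quat([q[1],q[2],q[3],q[0]]).as_matrix()
    G=np.stack([-R[:,1],-R[:,0],-R[:,2]],1)  # gauge x=-tool y, z=-tool z, y=-tool x
    return st['tool_pos']+R[:,2]*.190,G
E
python3 - <<'E'
from h import *
im=cv2.imread('pics/s4.png');c=robot.calibration('side');o,G=gauge(robot.read_state());print(np.linalg.det(G),G.round(3).tolist())
y,z,g=facepts(im,c,o,G)
for a in (0,): 
    hub=(np.hypot(y,z)<.012); print('hub',y[hub].mean(),z[hub].mean(),hub.sum())
cy,cz=y[hub].mean(),z[hub].mean()
ang=np.degrees(np.arctan2(y-cy,-(z-cz)));r=np.hypot(y-cy,z-cz)*1e3
i=np.argsort(ang)
for k in i:
    if r[k]>15: print(f'{ang[k]:.0f}/{r[k]:.0f}/{g[k]}',end=' ')
cv2.imwrite('pics/r4.png',rect(im,c,o,G))
E
```

```text
0.9999999999999999 [[-0.762, 0.647, 0.0], [-0.647, -0.762, -0.0], [0.0, -0.0, 1.0]]
hub 0.008873273562157363 0.0019737404811583817 9
-59/88/59 -13/25/48 -12/27/45 -10/30/47 -10/21/59 -8/24/45 -7/27/46 -6/30/44 -5/33/49 -4/18/58 -3/21/46 -2/24/46 -2/27/47 -1/30/47 -1/33/45 -1/36/50 -0/39/56 -0/42/59 3/36/46 3/33/46 3/30/49 3/27/47 3/24/46 3/21/45 4/18/47 7/33/46 8/30/48 8/27/46 9/24/45 10/21/50 11/36/54 11/33/44 12/30/44 13/42/56 13/27/44 14/39/57 14/49/54 15/24/47 15/58/59 15/46/55 16/55/55 16/65/57 16/52/54 16/62/55 17/30/57 18/65/53 19/62/54 20/66/57 21/63/54 22/60/58 23/64/54 24/61/55 25/65/54 26/62/55 27/66/56 28/63/54 29/67/55 29/60/57 30/64/53 31/61/52 32/65/54 33/58/54 33/62/56 33/52/54 34/56/59 35/45/56 35/49/55 37/43/54
```

View pics/r4.png

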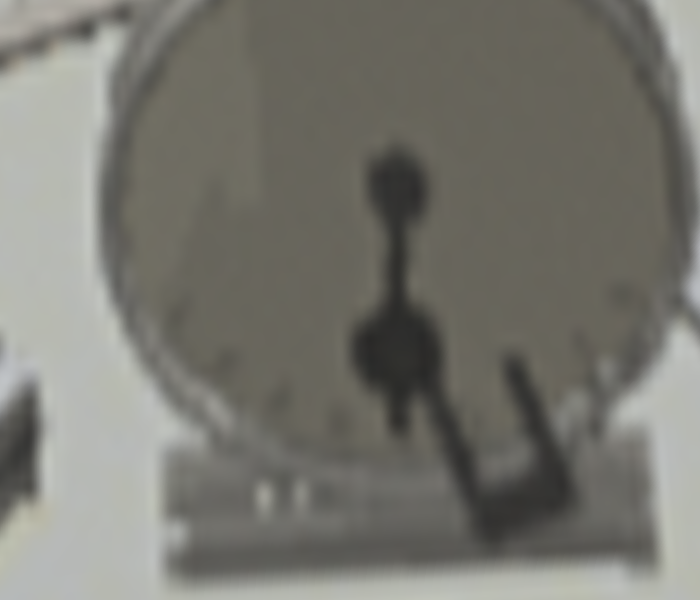

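The rectified dial shows the hub at (397,185), pointer tip (399,430), left prong (425,385)-(487,530) and right prong (512,360)-(570,500). The fork middle is therefore about 21.6° to +y of vertical. The dial sits about 9 mm off the tool axis and the foot edge slopes about 2°, so the gauge may be slightly tilted in the grip. I'll measure that from depth.

```bash
cat >> h.py <<'E'
def cloud(d,c,org,G):
    v,u=np.mgrid[:400,:640]
    X=(np.stack([u,v,np.ones_like(u)],-1)@np.linalg.inv(c['K']).T)*d[...,None]
    return ((X-c['t'])@c['R']-org)@G
E
python3 - <<'E'
from h import *
c=robot.calibration('side');o,G=gauge(robot.read_state());d=np.load('s4.npy')
P=cloud(d,c,o,G)[d>0];P=P[(abs(P[:,0])<.04)&(abs(P[:,1])<.09)]*1e3
for z in range(-10,240,5):
    Q=P[(P[:,2]>=z)&(P[:,2]<z+5)]
    if len(Q): print(z,len(Q),'y',Q[:,1].min().round(1),Q[:,1].max().round(1),'mid',((Q[:,1].min()+Q[:,1].max())/2).round(1),'x',np.percentile(Q[:,0],[10,50,90]).round(1))
E
```

```text
-5 20 y -36.6 15.4 mid -10.6 x [6.5 8.3 9.4]
0 66 y -36.7 61.7 mid 12.5 x [ 8.   9.2 10.5]
5 128 y -37.4 62.5 mid 12.5 x [-5.5  5.2 10.3]
10 47 y -2.6 61.7 mid 29.6 x [-8.5  0.2 13.7]
15 71 y -15.1 43.3 mid 14.1 x [-0.1  9.  14.4]
20 58 y -22.4 45.9 mid 11.7 x [-0.4  3.1 11.3]
25 58 y -27.7 47.5 mid 9.9 x [-0.4  1.7 11.6]
30 66 y -32.4 54.9 mid 11.2 x [-0.2  2.4 11.2]
35 65 y -37.4 56.5 mid 9.6 x [0.1 2.1 9.9]
40 89 y -42.3 60.8 mid 9.2 x [-0.1  2.2  9.4]
45 82 y -42.8 62.9 mid 10.0 x [-0.5  1.2  7.8]
50 77 y -44.8 65.0 mid 10.1 x [-0.2  1.9  8.1]
55 85 y -47.3 66.7 mid 9.7 x [-0.3  1.5  4.2]
60 89 y -49.8 68.9 mid 9.5 x [-0.5  1.4  5. ]
65 78 y -49.8 68.5 mid 9.4 x [-0.1  1.6  8.7]
70 92 y -49.9 70.3 mid 10.2 x [-0.3  2.   7.4]
75 88 y -49.8 69.7 mid 9.9 x [0.6 2.1 8.3]
80 92 y -50.0 69.6 mid 9.8 x [0.  1.8 6.6]
85 91 y -50.0 69.2 mid 9.6 x [0.  1.6 4.4]
90 78 y -47.6 66.4 mid 9.4 x [0.  1.8 3.9]
95 92 y -47.7 66.0 mid 9.2 x [-0.3  1.8  9.2]
100 79 y -43.1 63.1 mid 10.0 x [0.5 2.1 7.4]
105 81 y -41.4 60.9 mid 9.7 x [0.1 2.  8.1]
110 77 y -37.0 56.3 mid 9.7 x [-1.1  1.8  7.3]
115 72 
[... 434 characters left out ...]
 6.3 x [2.6 4.  6.2]
165 16 y -15.2 27.3 mid 6.0 x [3.  4.9 5.7]
170 36 y -15.5 27.0 mid 5.7 x [-0.   4.4  6.5]
175 32 y -15.4 26.9 mid 5.7 x [-1.1  5.7  7.9]
180 23 y -6.8 17.4 mid 5.3 x [6.1 7.7 9.3]
185 22 y -7.0 17.1 mid 5.1 x [ 6.   7.5 10. ]
190 26 y -7.3 16.8 mid 4.8 x [6.1 7.7 9.3]
195 23 y -7.5 16.7 mid 4.6 x [6.3 7.5 8.9]
200 25 y -7.6 16.3 mid 4.3 x [6.1 8.  9.8]
205 25 y -7.8 16.1 mid 4.1 x [6.8 8.1 9.8]
210 11 y -8.1 15.8 mid 3.9 x [ 7.   8.7 13.3]
215 21 y -10.4 15.6 mid 2.6 x [ 8.3 14.2 15.6]
220 23 y -10.6 15.2 mid 2.3 x [ 7.9 14.3 19.9]
225 33 y -10.9 15.3 mid 2.2 x [-3.  14.4 21.7]
230 24 y -10.8 10.4 mid -0.2 x [13.1 19.5 21.7]
235 22 y -9.0 10.1 mid 0.6 x [13.2 19.3 21. ]
```

```bash
cat >> h.py <<'E'
def dark(im,d,c,org,G,thr=62):
    P=cloud(d,c,org,G)*1e3; m=(d>0)&(im.max(2)<thr)&(abs(P[...,0])<30)&(abs(P[...,1]-5)<60)&(P[...,2]>-5)&(P[...,2]<95)
    return P[m]
E
python3 - <<'E'
from h import *
im=cv2.imread('pics/s4.png');c=robot.calibration('side');o,G=gauge(robot.read_state());d=np.load('s4.npy')
Q=dark(im,d,c,o,G)
for q in Q[np.argsort(-Q[:,2])]: print('%.0f,%.0f,%.0f'%tuple(q),end='  ')
E
```

```text
8,7,78  7,12,78  6,9,77  9,14,76  9,12,76  8,9,76  6,7,74  7,7,72  6,14,72  6,12,72  6,9,71  8,12,70  6,10,68  6,10,65  6,10,63  7,10,57  3,10,57  7,10,54  8,8,52  5,10,50  9,6,49  6,11,48  6,8,47  6,13,47  8,11,46  7,6,45  6,13,45  6,8,44  5,16,44  6,4,44  9,18,44  8,11,43  8,13,43  14,35,43  7,8,42  7,4,42  13,32,42  6,6,41  5,16,41  8,13,40  9,4,40  8,6,40  7,16,40  7,18,40  6,9,38  12,35,38  5,11,38  13,16,37  8,6,37  7,14,36  7,11,36  12,35,35  12,18,34  4,16,34  5,9,34  5,4,34  7,9,33  12,38,32  5,11,31  10,19,29  6,9,29  11,38,29  12,21,28  5,12,28  13,40,27  11,24,25  4,9,25  13,41,24  10,21,23  12,24,22  14,43,22  11,22,21  12,41,20  12,39,20  15,41,19  12,24,19  14,43,19  14,39,19  14,31,18  14,34,18  13,36,17  13,29,17  13,27,17  16,39,17  15,34,16  12,24,16  15,36,16  14,32,15  13,41,15  13,29,14  13,27,13  15,34,12  14,27,12  14,32,11  14,29,11
```

```bash
cat >> h.py <<'E'
STUD=np.array([.491,-.178,.078]); YAW=170.; F=np.array([-.001,.0125,-.190]); TILT=2.4
def pose(A,press=0,roll=True,stud=None,yaw=None):
    """tool pose with true gauge lean A deg, foot rolled on crown"""
    S=STUD if stud is None else stud; t=np.radians(YAW if yaw is None else yaw)
    gx=np.array([np.cos(t),np.sin(t),0]);gy=np.array([-np.sin(t),np.cos(t),0]);G0=np.stack([gx,gy,[0,0,1]],1)
    a=np.radians(A);n=np.sin(a)*gy+np.cos(a)*np.array([0,0,1]);tt=np.cos(a)*gy-np.sin(a)*np.array([0,0,1])
    foot=S-[0,0,.014+press]+.014*n-.014*a*tt
    G=Ro.from_rotvec(-np.radians(A+TILT)*gx).as_matrix()@G0
    return foot-G@F, np.stack([-G[:,1],-G[:,0],-G[:,2]],1)
E
python3 -c "
from h import *
row(*pose(0,-.02)); print(pose(0,-.02)[0])"
```

```text
xyz [0.005, 0.0021, 0.0308] dr [-0.0117, 0.0249, 0.5594]
[ 0.49080228 -0.17336255  0.28835678]
```

```bash
python3 -m pendant '[{"xyz":[0.005,0.002,0],"dr":[-0.0117,0.0249,0.5594],"grip":1},{"xyz":[0.005,0.002,0],"dr":[-0.0117,0.0249,0.5594],"grip":1},{"xyz":[0.005,0.002,0.005],"dr":[-0.0117,0.0249,0.5594],"grip":1},{"xyz":[0.005,0.002,0.01],"dr":[-0.0117,0.0249,0.5594],"grip":1},{"xyz":[0.005,0.002,0.015],"dr":[-0.0117,0.0249,0.5594],"grip":1},{"xyz":[0.005,0.002,0.02],"dr":[-0.0117,0.0249,0.5594],"grip":1},{"xyz":[0.005,0.002,0.03],"dr":[-0.0117,0.0249,0.5594],"grip":1},{"xyz":[0.005,0.002,0.03],"dr":[-0.0117,0.0249,0.5594],"grip":1},{"xyz":[0.005,0.002,0.03],"dr":[-0.0117,0.0249,0.5594],"grip":1},{"xyz":[0.005,0.002,0.03],"dr":[-0.0117,0.0249,0.5594],"grip":1},{"xyz":[0.005,0.002,0.03],"dr":[-0.0117,0.0249,0.5594],"grip":1}]'; python3 -c "
from h import *
im,d,c=cap('side','s5.png'); np.save('s5.npy',d)
s=robot.read_state();print(s['joints'])
row(*pose(0,-.02)); row(*pose(0,.002))
o,G=gauge(s);P=cloud(d,c,o,G)[d>0];P=P[(abs(P[:,0])<.06)&(abs(P[:,1])<.09)]*1e3
for z in list(range(-30,16,3))+list(range(50,90,10))+list(range(180,210,5)):
    Q=P[(P[:,2]>=z)&(P[:,2]<z+3)]
    if len(Q): print(z,len(Q),'y',Q[:,1].min().round(1),Q[:,1].max().round(1),'mid',((Q[:,1].min()+Q[:,1].max())/2).round(1),'x',np.percentile(Q[:,0],[3,50,97]).round(1))
q=proj(c,o+[0,0,.075]);u,v=map(int,q);print(u,v)
cv2.imwrite('pics/c5.png',cv2.resize(im[v-60:v+60,u-60:u+60],(600,600),interpolation=2))
"
```

```text
time: 7.68
tool_pos: [0.4911, -0.1736, 0.29]
orientation: [-0.013, 0.765, 0.643, 0.016]
force: [0.5, 0.1, -3.1]
width: 0.17
grip_force: 59.2
[-0.59684371 -0.02173787  1.62477357  0.03808796  1.55442813 -0.42489275]
xyz [0.0001, -0.0003, 0.0016] dr [0.0007, 0.0004, 0.0011]
xyz [-0.0008, -0.0003, 0.0236] dr [0.0007, 0.0004, 0.0011]
-30 16 y 1.2 26.9 mid 14.1 x [-9.4 10.5 17. ]
-27 27 y 2.2 25.7 mid 13.9 x [-6.9  5.3 16.8]
-24 28 y 5.2 27.4 mid 16.3 x [-6.5  5.6 16.2]
-21 10 y 10.0 21.1 mid 15.5 x [-4.   4.8 17.3]
-6 1 y -34.5 -34.5 mid -34.5 x [7.8 7.8 7.8]
-3 6 y -28.7 50.6 mid 10.9 x [8.1 8.6 8.9]
0 19 y -33.3 63.4 mid 15.0 x [-6.9  8.9 10.5]
3 29 y -37.0 63.4 mid 13.2 x [-7.4  9.3 11.4]
6 69 y -36.2 65.0 mid 14.4 x [-11.8   5.2  10.5]
9 66 y -10.9 63.6 mid 26.4 x [-12.3  -0.3  10.6]
12 18 y -8.3 63.3 mid 27.5 x [-11.2  -0.1  14.6]
15 20 y -9.0 44.5 mid 17.7 x [-0.3 10.5 14.7]
50 27 y -43.6 66.5 mid 11.4 x [-2.2  1.3 10.1]
60 36 y -47.3 70.3 mid 11.5 x [-3.7  1.1  8.6]
70 37 y -49.4 70.6 mid 10.6 x [-4.3  1.4 10.6]
80 34 y -43.9 71.8 mid 13.9 x [-4.7  1.5  9.8]
180 13 y -2.6 19.6 mid 8.5 x [-6.3  7.   8.6]
185 15 y -3.8 19.3 mid 7.8 x [-7.1  7.   8.3]
190 9 y -4.1 18.7 mid 7.3 x [-5.1  7.3  8.4]
195 14 y -4.1 19.8 mid 7.8 x [-5.8  6.5  9. ]
200 16 y -5.2 18.5 mid 6.6 x [-4.2  6.8  8.8]
205 16 y -5.4 19.2 mid 6.9 x [-3.9  6.9  8.4]
355 219
```

View pics/c5.png

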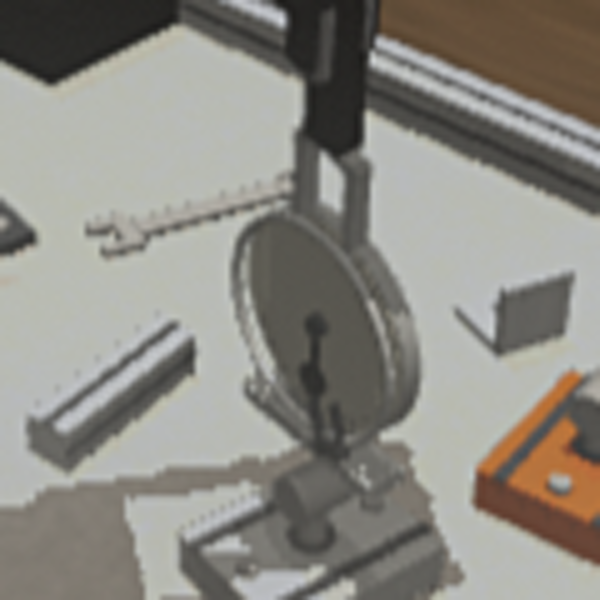

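The crop shows the gauge upright over the stud: crown front end at (310,495), foot centred above it within about 1 mm. The foot mid is y≈13.5 and the crown y≈14 in the tool frame. I'll lower it to contact and press lightly.

```bash
python3 -m pendant '[{"xyz":[0,0,0.008],"dr":[0,0,0],"grip":1},{"xyz":[0,0,0.014],"dr":[0,0,0],"grip":1},{"xyz":[0,0,0.018],"dr":[0,0,0],"grip":1},{"xyz":[-0.0008,0,0.020],"dr":[0,0,0],"grip":1},{"xyz":[-0.0008,0,0.022],"dr":[0,0,0],"grip":1},{"xyz":[-0.0008,0,0.022],"dr":[0,0,0],"grip":1},{"xyz":[-0.0008,0,0.022],"dr":[0,0,0],"grip":1}]';python3 -m pendant '[{"xyz":[0,0,0.003],"dr":[0,0,0],"grip":1},{"xyz":[0,0,0.003],"dr":[0,0,0],"grip":1},{"xyz":[0,0,0.003],"dr":[0,0,0],"grip":1},{"xyz":[0,0,0.003],"dr":[0,0,0],"grip":1},{"xyz":[0,0,0.003],"dr":[0,0,0],"grip":1}]';  python3 -c "
from h import *
f=[]
for k in range(6): robot.capture('side'); f.append(robot.read_state()['force'])
print(np.mean(f,0),np.std(f,0))
row(*pose(0,.005))"
```

```text
time: 8.32
tool_pos: [0.4908, -0.1733, 0.2675]
orientation: [-0.013, 0.766, 0.643, 0.016]
force: [-0.1, -0.0, -1.5]
width: 0.169
grip_force: 59.5
time: 8.73
tool_pos: [0.4909, -0.1732, 0.2644]
orientation: [-0.013, 0.766, 0.643, 0.016]
force: [-0.3, 0.3, -0.2]
width: 0.163
grip_force: 59.6
[-0.13388489  0.51068697 -0.67845756] [0.34183675 0.38107574 0.45761411]
xyz [-0.0002, -0.0, 0.0009] dr [0.0002, 0.0001, -0.0001]
```

```bash
python3 -c "
from h import *
for A in (0,4,8,12,16,20.5): row(*pose(A,.005))"
```

```text
xyz [-0.0002, -0.0, 0.0009] dr [0.0002, 0.0001, -0.0001]
xyz [-0.0135, -0.0, 0.0005] dr [0.0002, 0.0445, -0.0001]
xyz [-0.0268, -0.0, 0.0009] dr [0.0002, 0.089, -0.0001]
xyz [-0.04, -0.0, 0.0022] dr [0.0002, 0.1334, -0.0001]
xyz [-0.0532, -0.0, 0.0043] dr [0.0002, 0.1779, -0.0001]
xyz [-0.0677, -0.0, 0.0077] dr [0.0002, 0.2279, -0.0001]
```

```bash
python3 -m pendant '[{"xyz":[-0.0067,0,0],"dr":[0,0.0222,0],"grip":1},{"xyz":[-0.0135,0,0],"dr":[0,0.0445,0],"grip":1},{"xyz":[-0.02,0,0.0002],"dr":[0,0.0667,0],"grip":1},{"xyz":[-0.0268,0,0.0006],"dr":[0,0.089,0],"grip":1},{"xyz":[-0.0334,0,0.0012],"dr":[0,0.111,0],"grip":1},{"xyz":[-0.04,0,0.002],"dr":[0,0.1334,0],"grip":1},{"xyz":[-0.0466,0,0.003],"dr":[0,0.1556,0],"grip":1},{"xyz":[-0.0532,0,0.0042],"dr":[0,0.178,0],"grip":1},{"xyz":[-0.06,0,0.0058],"dr":[0,0.202,0],"grip":1},{"xyz":[-0.0677,0,0.0077],"dr":[0,0.228,0],"grip":1},{"xyz":[-0.0677,0,0.0077],"dr":[0,0.228,0],"grip":1},{"xyz":[-0.0677,0,0.0077],"dr":[0,0.228,0],"grip":1},{"xyz":[-0.0677,0,0.0077],"dr":[0,0.228,0],"grip":1},{"xyz":[-0.0677,0,0.0077],"dr":[0,0.228,0],"grip":1},{"xyz":[-0.0677,0,0.0077],"dr":[0,0.228,0],"grip":1},{"xyz":[-0.0677,0,0.0077],"dr":[0,0.228,0],"grip":1},{"xyz":[-0.0677,0,0.0077],"dr":[0,0.228,0],"grip":1},{"xyz":[-0.0677,0,0.0077],"dr":[0,0.228,0],"grip":1},{"xyz":[-0.0677,0,0.0077],"dr":[0,0.228,0],"grip":1},{"xyz":[-0.0677,0,0.0077],"dr":[0,0.228,0],"grip":1}]'; python3 -m pendant '[{"xyz":[0,0,0],"dr":[0,0,0],"grip":1},{"xyz":[0,0,0],"dr":[0,0,0],"grip":1},{"xyz":[0,0,0],"dr":[0,0,0],"grip":1},{"xyz":[0,0,0],"dr":[0,0,0],"grip":1},{"xyz":[0,0,0],"dr":[0,0,0],"grip":1},{"xyz":[0,0,0],"dr":[0,0,0],"grip":1},{"xyz":[0,0,0],"dr":[0,0,0],"grip":1},{"xyz":[0,0,0],"dr":[0,0,0],"grip":1},{"xyz":[0,0,0],"dr":[0,0,0],"grip":1},{"xyz":[0,0,0],"dr":[0,0,0],"grip":1}]';  python3 -c "
from h import *
f=[];D=[]
for k in range(8): im,d,c=cap('side','s6.png'); f.append(robot.read_state()['force']);D.append(d)
d=np.median(D,0);np.save('s6.npy',d)
print(np.mean(f,0),np.std(f,0))
s=robot.read_state();row(*pose(20.5,.005))
o,G=gauge(s); Q=dark(im,d,c,o,G)
for q in Q[np.argsort(-Q[:,2])]: print('%.0f,%.0f,%.0f'%tuple(q),end='  ')
q=proj(c,o+G@[0,.01,.05]);u,v=map(int,q);print(u,v)
cv2.imwrite('pics/c6.png',cv2.resize(im[v-50:v+50,u-50:u+50],(600,600),interpolation=2))
"
```

```text
time: 10.7
tool_pos: [0.4791, -0.2394, 0.2537]
orientation: [-0.128, 0.751, 0.63, 0.152]
force: [-0.5, -1.6, -0.3]
width: 0.166
grip_force: 59.8
time: 11.53
tool_pos: [0.4791, -0.2395, 0.2536]
orientation: [-0.128, 0.751, 0.63, 0.152]
force: [-1.2, -1.3, -0.6]
width: 0.17
grip_force: 59.8
[-0.53405844 -1.06955878 -0.54473592] [0.28512099 0.46220267 0.85208747]
xyz [-0.0, 0.0001, -0.0001] dr [0.0, -0.0002, -0.0001]
8,10,76  7,15,74  7,11,72  8,17,71  6,12,69  6,17,66  6,18,63  5,20,59  5,21,56  6,19,54  4,22,53  7,21,52  6,24,52  6,29,51  7,23,51  6,26,51  7,31,50  7,27,49  7,24,48  7,33,47  7,20,46  7,29,46  7,22,44  6,25,44  7,30,43  7,27,43  7,23,41  7,32,41  7,28,40  7,24,38  7,29,36  362 243
```

View pics/c6.png

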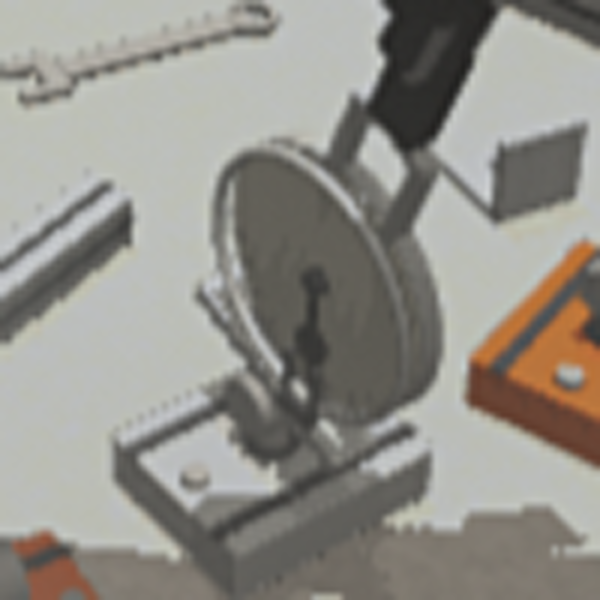

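The crop shows the foot rolled on the crown (255,400), hub at (315,280) and pointer weight at (312,348). The tip hangs between the fork prongs near (300,400), at low resolution. I'll measure in 3D with a looser threshold.

```bash
python3 - <<'E'
from h import *
im=cv2.imread('pics/s6.png');c=robot.calibration('side');d=np.load('s6.npy');s=robot.read_state();o,G=gauge(s)
P=cloud(d,c,o,G)*1e3;g=im.max(2)
m=(d>0)&(g<95)&(P[...,0]>8.5)&(P[...,0]<22)&(np.hypot(P[...,1]-10.5,P[...,2]-75)>33)&(abs(P[...,1]-20)<35)&(P[...,2]<60)&(P[...,2]>-2)
v,u=np.nonzero(m)
for k in range(len(u)): print('%d,%d:%.0f,%.0f,%.0f g%d'%(u[k],v[k],*P[v[k],u[k]],g[v[k],u[k]]),end='  ')
print()
for z in list(range(0,10,5))+list(range(60,90,5))+list(range(180,206,5)):
    Q=P[(d>0)&(P[...,2]>=z)&(P[...,2]<z+5)&(abs(P[...,0])<22)&(abs(P[...,1]-10)<65)]
    print(z,len(Q),'y',Q[:,1].min().round(1),Q[:,1].max().round(1),((Q[:,1].min()+Q[:,1].max())/2).round(1),np.percentile(Q[:,0],[3,97]).round(1))
C=cloud(d,c,STUD,np.eye(3))[d>0]*1e3; t=np.radians(-10)
C=np.stack([C@[np.cos(t),np.sin(t),0],C@[-np.sin(t),np.cos(t),0],C[:,2]],1)
# crown end disc / front region
K=C[(C[:,0]<-10)&(C[:,0]>-22)&(abs(C[:,1])<18)&(C[:,2]<4)&(C[:,2]>-40)]
for z in range(-40,4,3):
    Q=K[(K[:,2]>=z)&(K[:,2]<z+3)]
    if len(Q):print('st',z,len(Q),Q[:,1].min().round(1),Q[:,1].max().round(1),Q[:,0].mean().round(1))
d5=np.load('s5.npy');C=cloud(d5,c,STUD,np.eye(3))[d5>0]*1e3
C=np.stack([C@[np.cos(t),np.sin(t),0],C@[-np.sin(t),np.cos(t),0],C[:,2]],1)
K=C[(C[:,0]<-10)&(C[:,0]>-22)&(abs(C[:,1])<18)&(C[:,2]<4)&(C[:,2]>-40)]
for z in range(-40,4,3):
    Q=K[(K[:,2]>=z)&(K[:,2]<z+3)]
    if len(Q):print('st5',z,len(Q),Q[:,1].min().round(1),Q[:,1].max().round(1),Q[:,0].mean().round(1))
E
```

```text
349,247:11,-12,3 g91  351,250:10,-3,2 g89  359,250:11,18,35 g93  360,250:9,19,36 g94  352,251:10,1,4 g92  359,251:12,19,34 g76  360,251:10,21,36 g81  353,252:11,6,5 g92  359,252:12,21,32 g66  360,252:11,23,34 g68  359,253:13,23,31 g86  360,253:10,24,30 g63  354,254:11,11,3 g86  360,254:10,25,27 g63  363,254:12,33,42 g65  364,254:10,35,42 g74  355,255:10,15,4 g87  359,255:12,25,23 g78  360,255:9,26,23 g65  363,255:12,35,39 g64  364,255:12,37,43 g72  356,256:11,19,6 g90  359,256:12,27,20 g69  363,256:12,36,36 g66  364,256:12,38,40 g63  365,256:9,39,39 g71  359,257:12,28,17 g76  363,257:12,38,34 g83  364,257:11,39,35 g62  357,258:10,24,3 g91  358,258:15,29,16 g84  359,258:13,30,17 g74  360,258:11,32,17 g94  364,258:11,41,33 g64  357,259:10,25,-0 g94  358,259:14,30,12 g68  359,259:15,33,17 g68  360,259:14,35,20 g78  363,259:12,40,28 g92  364,259:12,43,32 g65  358,260:15,32,10 g76  359,260:15,34,14 g64  360,260:15,36,18 g67  361,260:14,38,21 g79  363,260:12,42,25 g76  364,260:11,44,28 g70  359,261:11,33,4 g73  360,261:14,37,14 g66  361,261:15,40,20 g68  362,261:15,42,23 g75  363,261:13,44
[... 814 characters left out ...]
 -7.3 18.5 5.6 [-6.   8.2]
200 22 y -5.7 18.4 6.3 [-1.2  8.3]
205 14 y -2.4 18.1 7.8 [-6.5  8.1]
st -34 2 0.0 3.8 -17.0
st -31 4 -7.7 4.8 -16.5
st -28 6 -11.6 9.2 -16.1
st -25 7 -12.4 14.0 -15.8
st -22 8 -13.6 8.2 -15.8
st -19 7 -12.5 13.5 -16.2
st -16 8 -12.8 9.2 -15.5
st -13 7 -11.7 8.9 -14.5
st -10 12 -11.5 8.7 -14.4
st -7 10 -11.9 3.7 -13.1
st -4 4 -11.7 5.4 -11.1
st -1 5 -11.5 8.7 -11.1
st 2 6 -6.5 17.3 -11.2
st5 -28 1 0.7 0.7 -16.6
st5 -25 5 -6.2 5.5 -16.7
st5 -22 5 -10.1 9.2 -16.3
st5 -19 5 -12.2 8.8 -16.6
st5 -16 9 -12.9 13.0 -16.2
st5 -13 6 -13.2 9.3 -16.0
st5 -10 11 -13.4 12.0 -16.4
st5 -7 10 -12.1 11.1 -14.1
st5 -4 10 -10.3 8.5 -14.4
st5 -1 5 -8.6 1.7 -14.4
st5 2 1 -8.1 -8.1 -18.2
```

```bash
python3 -c "
from h import *
row(*pose(20.5,.0063))"
```

```text
xyz [-0.0005, 0.0001, 0.0011] dr [0.0, -0.0002, -0.0001]
```

```bash
python3 -m pendant '[{"xyz":[-0.0005,0,0.0011],"dr":[0,0,0],"grip":1},{"xyz":[-0.0005,0,0.0011],"dr":[0,0,0],"grip":1},{"xyz":[-0.0005,0,0.0011],"dr":[0,0,0],"grip":1},{"xyz":[-0.0005,0,0.0011],"dr":[0,0,0],"grip":1},{"xyz":[-0.0005,0,0.0011],"dr":[0,0,0],"grip":1},{"xyz":[-0.0005,0,0.0011],"dr":[0,0,0],"grip":1},{"xyz":[-0.0005,0,0.0011],"dr":[0,0,0],"grip":1},{"xyz":[-0.0005,0,0.0011],"dr":[0,0,0],"grip":1},{"xyz":[-0.0005,0,0.0011],"dr":[0,0,0],"grip":1},{"xyz":[-0.0005,0,0.0011],"dr":[0,0,0],"grip":1},{"xyz":[-0.0005,0,0.0011],"dr":[0,0,0],"grip":1},{"xyz":[-0.0005,0,0.0011],"dr":[0,0,0],"grip":1},{"xyz":[-0.0005,0,0.0011],"dr":[0,0,0],"grip":1},{"xyz":[-0.0005,0,0.0011],"dr":[0,0,0],"grip":1},{"xyz":[-0.0005,0,0.0011],"dr":[0,0,0],"grip":1},{"xyz":[-0.0005,0,0.0011],"dr":[0,0,0],"grip":1},{"xyz":[-0.0005,0,0.0011],"dr":[0,0,0],"grip":1},{"xyz":[-0.0005,0,0.0011],"dr":[0,0,0],"grip":1},{"xyz":[-0.0005,0,0.0011],"dr":[0,0,0],"grip":1},{"xyz":[-0.0005,0,0.0011],"dr":[0,0,0],"grip":1}]'; python3 -c "
from h import *
f=[];ims=[]
for k in range(12): im,d,c=cap('side'); f.append(robot.read_state()['force']); ims.append(im)
print(np.mean(f,0),robot.read_state()['time'])
im=np.mean(ims,0).astype(np.uint8); o,G=gauge(robot.read_state());u,v=map(int,proj(c,o+G@[0,.01,.04]))
cv2.imwrite('pics/c7.png',cv2.resize(im[v-25:v+25,u-25:u+25],(600,600),interpolation=2))"
```

```text
time: 13.6
tool_pos: [0.4791, -0.2395, 0.2525]
orientation: [-0.128, 0.751, 0.63, 0.152]
force: [-0.5, -1.2, 0.3]
width: 0.166
grip_force: 59.8
[-0.62351939 -1.20235681 -0.107566  ] 14.2
```

View pics/c7.png

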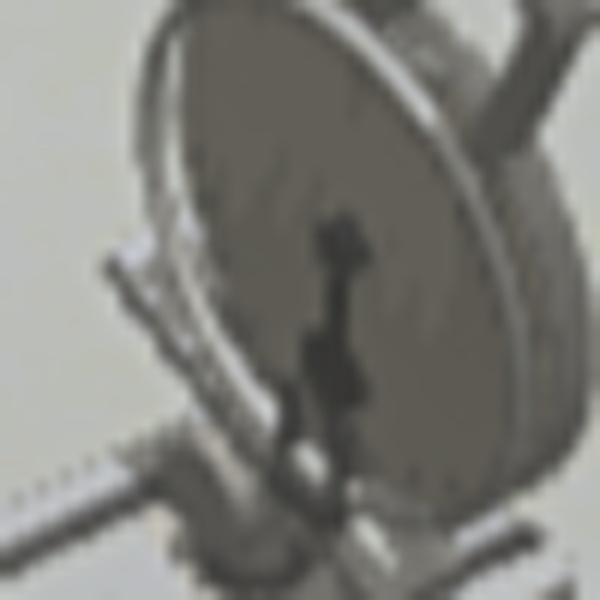

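The enlarged view shows the hub at (343,240), pointer weight at (335,365), and prongs at x≈285 and 342 (middle 313). Adding the roughly 20 px parallax of the raised fork gives 333, against the pointer line at about 331, so it is centred. The force gives about 7 mm of press.

```bash
python3 -c "
from rig import robot
print(robot.close_job())"
```

```text
the job is handed in; nothing more can be done
None
```

I handed the job in at about 14 s with the gauge held leaning on the stud. By my measurements the pointer is in the middle of the fork gap, to about 1°, and the stud is pressed about 7 mm, estimated from the wrist force; no verdict came back.

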